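Rotate the slide carriers and clamp the next sample on the inspection stage

TASK

The three slide carriers are each in the wrong place. Lift the clamp bar of the black inspection stage and rearrange them, using the white pad as a spare spot where needed, so that the green carrier lies on the stage under the lowered clamp bar, the yellow carrier lies on the yellow pad and the blue carrier lies on the blue pad, each centred, flat and lined up with its place. Do not let any carrier topple over.

Things in the scene. Friction and masses are not known exactly. Their poses are not given: they have to be found in the camera images.
- yellow_grip (a point): slide carrier: flat yellow plate 100 x 34 x 8 mm (x, y, z) with two glass windows and, in its middle, an upright yellow grip fin 20 mm long (x), 12 mm thick (y; pinch it across y), its top 50 mm above the plate's underside; about 80 g. Point: on the fin's axis, 34 mm above the underside. z up; same after half a turn. It starts on the stage, under the clamp bar.
- blue_grip (a point): slide carrier: flat blue plate 100 x 34 x 8 mm (x, y, z) with two glass windows and, in its middle, an upright blue grip fin 20 mm long (x), 12 mm thick (y; pinch it across y), its top 50 mm above the plate's underside; about 80 g. Point: on the fin's axis, 34 mm above the underside. z up; same after half a turn. It starts on the yellow pad.
- green_grip (a point): slide carrier: flat green plate 100 x 34 x 8 mm (x, y, z) with two glass windows and, in its middle, an upright green grip fin 20 mm long (x), 12 mm thick (y; pinch it across y), its top 50 mm above the plate's underside; about 80 g. Point: on the fin's axis, 34 mm above the underside. z up; same after half a turn. It starts on the blue pad.
- pad_yellow: yellow parking pad fixed on the bench, 130 x 64 mm, 6 mm thick; origin at the middle of its underside (bench level), x along its long side, z up. A carrier lying in its middle has its point 40 mm above the bench. Place of the yellow carrier.
- pad_blue: blue parking pad fixed on the bench, 130 x 64 mm, 6 mm thick; origin at the middle of its underside (bench level), x along its long side, z up. A carrier lying in its middle has its point 40 mm above the bench. Place of the blue carrier.
- pad_spare: white parking pad fixed on the bench, 130 x 64 mm, 6 mm thick; origin at the middle of its underside (bench level), x along its long side, z up. A carrier lying in its middle has its point 40 mm above the bench. Spare spot, empty at the start.
- stage: inspection stage fixed on the bench: black slab 20 mm high, x = -60 to +120 mm, 80 mm wide (y), with a white seat strip 106 x 40 mm. Origin at bench level under the middle of the seat; x along the slab towards the hinge, z up. A carrier lying in the middle, long side along x, has its point 54 mm above the bench. The clamp's hinge axis runs along y at x = 100, z = 36 mm.
- clamp (a joint): angle of the aluminium clamp bar (rad): 0 = lowered (as at the start), its black foot (x = 30 to 42 mm of the stage, 32 mm wide) on or 1 mm above a carrier's plate; grows as the handle swings up and over towards the stage's +x; 1.57 = upright, stop at 1.9. Stays where left above about 0.8 rad; drops shut by its own weight below about 0.5. Needs 1 N at the handle.
- clamp_handle (a point): middle of the red clamp handle: a cylinder 16 mm across, 20 mm long, lying along the stage's y on a slim post. Bar lowered: at x = 36, z = 70 mm of the stage, so 64 mm before (-x) and 34 mm above the hinge axis; it turns with the bar about that axis. Pinched on its flat ends (across y) it can turn between the fingers as the bar swings.
Mind the look-alikes: they are no part of the job. What is shaped like the part that bears blue_grip but red is not meant.

How it is judged:
By the outcome, as a careful person would: the job done as asked, in the order asked, and still so for the second after the job is handed in, with the robot touching nothing.
It also fails if it takes over 144 s, if anything falls off the work surface, if the arm or the gripper's body presses on something with over 40 N, if the wrist force passes 120 N, or if a joint passes its speed limit or range.

ROBOT

A 6-joint arm with a two-finger parallel gripper is mounted at the origin on the work surface. World frame = base frame: x ahead of the robot, y to its left, z up, the work surface at z = 0. Lengths are in m, angles in rad, forces in N, time in s.
With the tool pointing down it reaches from about 0.225 to 0.725 m from the base axis. Payload 3.1 kg.
Tool frame: the origin (TCP) lies at the very end of the fingers, on their centre line; the grasp point (between the pads) lies 19 mm behind it (ctrl.tcp_to_grasp is the distance from the TCP to the grasp point, in m); x points along the fingers, y is the direction in which the jaws open and shut, and the axes are right-handed (so a half turn about x gives the same grasp; the last joint's range is limited). The gripper opens to 85 mm and grips with 20 to 120 N. Pads are 22 mm wide; open, the fingers measure 114 mm over their backs; the gripper's body (76 mm by 85 mm) begins 54 mm behind the grasp point. The pads swing forward as they close: fully open they stand 13 mm farther back than shut.
Start: joints at [1.018, 0.048, 0.099, 1.622, 0, 1.443], TCP at [0.216, 0.478, 0.231] pointing down, gripper open.
Joint ranges: [-2.91, 2.91], [-0.99, 1.94], [-1.21, 1.42], [-2.12, 2.29], [-1.49, 1.47], [-3.14, 3.14]. Speed limits (rad/s): [2.79, 2.79, 3.14, 3.14, 3.14, 3.14].

INTERFACE

Orientations are given as a rotation vector (axis times angle).
In Python, from plant import ctrl gives the robot as it stands. The module is installed in compiled form; this text tells all that it offers.
- The arm moves only by the tool move_arm, never from a script. Its argument "targets" is a list of rows, each a list of 5 numbers: the opening, from -1 (shut) to 1 (fully open), then the shift along the world's x, y, z in mm, then the turn about the world's z in rad. A call has 1 to 20 rows; each row shifts and turns the pose as measured when the row begins; what a row does not reach is not made up. A row lasts 1/12 s, in which the tool goes at most 41.7 mm and 7.16 degrees, less where a joint would pass 70% of its speed; a pose out of reach is approached as far as the arm can. A call is refused whole if a number of a shift passes 41.7 or a number of a turn 0.125, either way. A call with a gripper value outside its range is refused whole. The fingers move at their own pace and stop on an object; the grip force is fixed at half the most. Time passes only in rows, so rows that do not move let the fingers close. It gives the time, the measured TCP pose, the force and the opening at its end, in the units of the state.
- ctrl.sense(): the state, without advancing time (a new reading comes with each control period).
- ctrl.get_image(name): name is "scene" or "top" or "wrist"; returns (picture, depth): 420x560x3 uint8, red, green, blue; 420x560 float32, m along the optical axis (not along the pixel's ray), 0 where there is no reading.
- ctrl.camera_info(name): a dict with "camera_matrix" (3x3 intrinsics, pixels), "xyz" and "rotation" of the camera in the world; the wrist camera has in their place "T_tool_cam" (4x4, takes a point from camera to tool coordinates, whose origin is the TCP and whose axes are the tool frame's). Camera axes: x right, y down, z forward; pixel columns grow to the right and rows downward; lengths in m; the calibration is good to about 2 mm. A picture is of the moment at which its call begins: read the wrist's pose just before it. camera_info takes no time and is no camera call.
- ctrl.hand_in(): hands the job in, once; it reports no verdict.
Trained networks look in the newest picture that a camera, given by its name, has taken for a name from the list of things; names that differ only in an ending like _2 or _b are one class to them, and where a whole thing is asked for, a point or a joint stands for the part that bears it (a point fixed in the world has none). Each returns a list of dicts, best first, with "confidence" (0 to 1); they miss things now and then, are a little off and sometimes report something else, mostly with a low value. They report only what shows in the picture. A call takes as long as a camera call. They do not tell look-alikes from the thing itself.
- ctrl.trace(label, camera): "region" (420x560 bool, what is visible of it) and "extent" ([left, top, right, bottom] in pixels, round what is visible of it).
The state is a dict: "clock": time; "joint_positions": joint angles; "qd": joint speeds; "effort": joint torques, N m; "position": TCP position; "ee_rot": TCP orientation; "ft_force": force on the tool from outside, world axes, zero at the start; "moment": the same for the moment, N m; "gripper_width": opening from 0.0 (shut) to 1.0 (fully open).
Only numpy, scipy, OpenCV 4.12 (cv2) and the standard library are available. Lean on these libraries where they do the work, as an engineer would, in place of code of your own. Each camera call takes 0.05 s, during which the arm holds its last target. There are 200 camera calls.

## Working session

There is one attempt and no reset: what is moved stays moved. The work goes in short steps, Python scripts to look and compute and a tool call to move; the robot and the scene stay as the last step left them, time stands still between calls to the robot, and variables do not carry over. Pictures are saved under pics/ and viewed, about 12 in all and at most 16, crops included, and the job is handed in when it is done.

Besides the shell and the picture viewer there is one more tool, called after "Call:" by a JSON object that holds its "fn" and its "kwargs", one argument or row to a line. move_arm: Moves the arm, as the interface text tells. Its arguments: {"type":"object","properties":{"targets":{"type":"array"}},"required":["targets"]}

```bash
mkdir -p pics
python3 - <<'E'
from plant import ctrl
import cv2,numpy as np
s=ctrl.sense();print(s)
for n in("scene","top"):
    p,d=ctrl.get_image(n);cv2.imwrite(f"pics/{n}0.png",p[:,:,::-1]);np.savez(f"{n}0.npz",p=p,d=d)
    i=ctrl.camera_info(n);print(n,i)
print(ctrl.camera_info("wrist"))
E
```

```text
{'clock': 0.0, 'joint_positions': array([ 1.01820223e+00,  4.87744656e-02,  9.76019368e-02,  1.62198936e+00,
       -1.82213975e-05,  1.44300957e+00]), 'qd': array([-0.00064314, -0.00126168, -0.00076149,  0.00138691, -0.00052314,
        0.00042247]), 'effort': array([-8.59690335e-04, -3.38786030e+01,  3.20012462e+01,  2.03878374e-02,
       -1.31308598e-04,  2.97878398e-05]), 'position': array([0.216067  , 0.4778139 , 0.23010687]), 'ee_rot': array([ 0.33145639,  1.54576893, -0.33499092]), 'ft_force': array([-0.25829482, -0.07505166,  0.08542559]), 'moment': array([-0.00810819, -0.01622051,  0.02289301]), 'gripper_width': 0.9996961736743624}
scene {'camera_matrix': array([[490.29937899,   0.        , 283.00614779],
       [  0.        , 490.29937899, 213.32224098],
       [  0.        ,   0.        ,   1.        ]]), 'xyz': array([ 1.13854683, -0.87684931,  0.78540162]), 'rotation': array([-2.06978396, -0.72077356,  0.38523926])}
top {'camera_matrix': array([[381.16851185,   0.        , 276.87715514],
       [  0.        , 381.16851185, 216.36186136],
       [  0.        ,   0.        ,   1.        ]]), 'xyz': array([ 0.4065471 , -0.03868983,  0.88483586]), 'rotation': array([-2.18502526,  2.15882598, -0.1361065 ])}
{'camera_matrix': array([[320.55826939,   0.        , 277.95867191],
       [  0.        , 320.55826939, 210.7783852 ],
       [  0.        ,   0.        ,   1.        ]]), 'T_tool_cam': array([[-4.53863302e-04, -2.59577036e-01,  9.65722298e-01,
        -1.42015873e-01],
       [ 9.99999499e-01,  7.43479587e-04,  6.69812951e-04,
         1.04861928e-03],
       [-8.91862876e-04,  9.65722118e-01,  2.59576569e-01,
        -6.51529547e-02],
       [ 0.00000000e+00,  0.00000000e+00,  0.00000000e+00,
         1.00000000e+00]])}
```

View pics/top0.png

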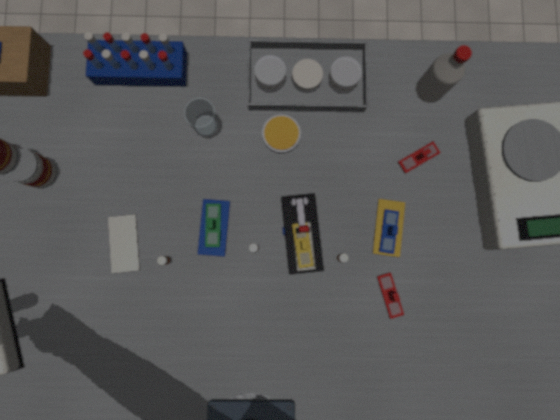

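View pics/scene0.png

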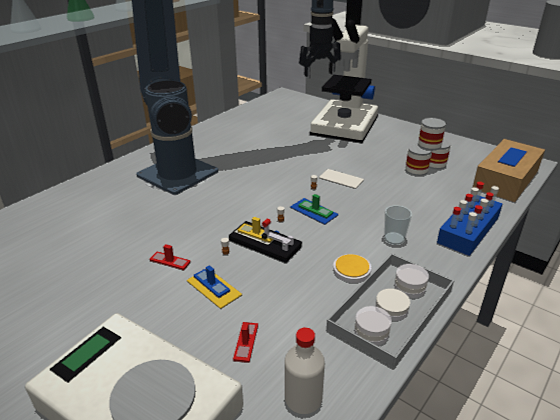

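The top view shows the white pad at (123,243), the green carrier on the blue pad at (213,227), the stage at (302,233) with its hinge up (+x), and the blue carrier on the yellow pad at (390,228). Small vials stand at (253,247), (343,257) and (162,260), and the red decoys are at (391,295) and (419,157).

```bash
cat > h.py <<'E'
from plant import ctrl
import cv2,numpy as np
from scipy.spatial.transform import Rotation as R
def camT(n,s=None):
    i=ctrl.camera_info(n);T=np.eye(4)
    if n=="wrist":
        s=s or ctrl.sense();T[:3,:3]=R.from_rotvec(s["ee_rot"]).as_matrix();T[:3,3]=s["position"];T=T@i["T_tool_cam"]
    else: T[:3,:3]=R.from_rotvec(i["rotation"]).as_matrix();T[:3,3]=i["xyz"]
    return i["camera_matrix"],T
def cloud(n,d,s=None):
    K,T=camT(n,s);v,u=np.mgrid[:d.shape[0],:d.shape[1]]
    P=np.stack([(u-K[0,2])/K[0,0]*d,(v-K[1,2])/K[1,1]*d,d],-1)
    return P@T[:3,:3].T+T[:3,3]
def plane(n,uv,z,s=None):
    K,T=camT(n,s);uv=np.asarray(uv,float).reshape(-1,2)
    r=np.c_[(uv-K[:2,2])/[K[0,0],K[1,1]],np.ones(len(uv))]@T[:3,:3].T
    return T[:3,3]+r*((z-T[2,3])/r[:,2])[:,None]
def rect(xy):
    (cx,cy),(w,h),a=cv2.minAreaRect((np.asarray(xy)*1000).astype(np.float32))
    if w<h:w,h,a=h,w,a+90
    a=(a+90)%180-90
    return np.round([cx,cy,w,h,a],1)
def grab(n,name=None):
    s=ctrl.sense();p,d=ctrl.get_image(n)
    if name:cv2.imwrite("pics/"+name+".png",p[:,:,::-1])
    return s,p,d
E
python3 - <<'E'
from h import *
s,p,d=grab("top")
W=cloud("top",d)
for l in["pad_yellow","pad_blue","pad_spare","stage","yellow_grip","blue_grip","green_grip","clamp","clamp_handle"]:
    for r in ctrl.trace(l,"top")[:2]:
        m=r["region"]&(d>0); q=W[m]
        z=np.median(q[:,2]); uv=np.argwhere(r["region"])[:,::-1]
        zz={"pad":.006,"sta":.02}.get(l[:3],z)
        print(l,round(r["confidence"],2),r["extent"],"zmed",z.round(4),"zmax",q[:,2].max().round(3),"rect",rect(plane("top",uv,zz)[:,:2]))
# vials heights
for u,v in[(253,247),(343,257),(162,260)]:
    q=W[v-5:v+6,u-5:u+6].reshape(-1,3);k=q[:,2].argmax();print(q[k])
E
```

```text
pad_yellow 0.69 [373.8, 197.7, 404.6, 254.7] zmed 0.0063 zmax 0.015 rect [ 482.2 -310.6  127.5   64.1   -7. ]
pad_blue 0.84 [195.5, 198.8, 227.3, 256.4] zmed 0.0064 zmax 0.015 rect [476.6  95.1 129.3  64.   -4. ]
pad_blue 0.19 [378.2, 210.7, 400.7, 254.2] zmed 0.0146 zmax 0.061 rect [ 472.9 -311.7  102.1   38.5   -8.4]
pad_spare 0.57 [107.1, 213.3, 137.6, 271.0] zmed 0.0063 zmax 0.011 rect [438.  300.3 131.9  65.2   6.7]
pad_spare 0.19 [196.1, 197.0, 230.4, 258.0] zmed 0.0064 zmax 0.017 rect [477.3  95.3 132.9  68.1  -4. ]
stage 0.9 [280.6, 194.7, 326.3, 277.7] zmed 0.0206 zmax 0.081 rect [ 463.8 -105.4  181.7   88.4    6.4]
yellow_grip 0.93 [289.3, 222.9, 308.9, 272.4] zmed 0.0287 zmax 0.074 rect [ 436.8 -108.8  100.2   34.8    8.8]
blue_grip 0.9 [376.2, 271.9, 402.6, 317.4] zmed 0.0086 zmax 0.053 rect [ 326.5 -310.   100.7   36.9   16.1]
blue_grip 0.75 [379.2, 209.0, 399.6, 252.5] zmed 0.0145 zmax 0.061 rect [ 471.9 -307.2  101.6   42.    -4.7]
green_grip 0.86 [206.0, 202.2, 221.5, 245.9] zmed 0.0149 zmax 0.06 rect [481.2  95.5  96.7  34.3   1.6]
clamp 0.54 [298.9, 198.9, 311.3, 236.5] zmed 0.0407 zmax 0.081 rect [ 5.015e+02 -1.070e+02  7.640e+01  3.120e+01  3.000e-01]
clamp_handle 0.49 [296.9, 201.0, 308.2, 235.5] zmed 0.0408 zmax 0.081 rect [ 5.014e+02 -1.060e+02  7.190e+01  2.890e+01  1.000e-01]
[0.42659038 0.002751   0.04585453]
[ 0.4157529  -0.19507032  0.04521092]
[ 0.4065471  -0.03868983  0.88483586]
```

Run:
```python
from h import *
s=ctrl.sense();M=R.from_rotvec(s["ee_rot"]).as_matrix();print(M.round(3));print("yaw of tool y deg",np.degrees(np.arctan2(M[1,1],M[0,1])))
```

```text
[[ 0.     0.412  0.911]
 [ 0.     0.911 -0.412]
 [-1.     0.     0.   ]]
yaw of tool y deg 65.66127017834754
```

Call:
{"fn": "move_arm", "kwargs": {
  "targets": [
    [1, 20, -40, 0, 0],
    [1, 20, -40, 0, 0],
    [1, 20, -40, 0, 0],
    [1, 20, -40, 0, 0],
    [1, 20, -40, 0, 0],
    [1, 20, -40, 0, 0],
    [1, 20, -40, 0, 0],
    [1, 20, -40, 0, 0],
    [1, 20, -40, 0, 0],
    [1, 20, -40, 0, 0]
  ]
}}

```text
clock: 1.43
position: [0.4005, 0.1036, 0.2304]
ee_rot: [0.321, 1.544, -0.314]
ft_force: [0.0, 0.9, -0.3]
gripper_width: 0.998
```

Call:
{"fn": "move_arm", "kwargs": {
  "targets": [
    [1, 8, -33, -5, 0.11],
    [1, 8, -33, -5, 0.11],
    [1, 8, -33, -5, 0.11],
    [1, 8, -33, -5, 0.11],
    [1, 8, -33, -5, 0.11],
    [1, 8, -33, -5, 0],
    [1, 5, -10, 0, 0],
    [1, 0, 0, 0, 0],
    [1, 0, 0, 0, 0]
  ]
}}

```text
clock: 2.18
position: [0.4553, -0.1126, 0.2019]
ee_rot: [-0.094, 1.559, 0.103]
ft_force: [-0.8, 0.2, 0.8]
gripper_width: 1.0
```

Run:
```python
from h import *
s,p,d=grab("wrist","w1");W=cloud("wrist",d,s)
M=R.from_rotvec(s["ee_rot"]).as_matrix();print(s["position"],np.degrees(np.arctan2(M[1,1],M[0,1])))
for l in["stage","yellow_grip","clamp","clamp_handle","pad_yellow","pad_blue","green_grip","blue_grip"]:
    for r in ctrl.trace(l,"wrist")[:2]:
        m=r["region"]&(d>0); q=W[m]
        z=np.median(q[:,2]); uv=np.argwhere(r["region"])[:,::-1]
        zz={"pad":.006,"sta":.02}.get(l[:3],z)
        print(l,round(r["confidence"],2),r["extent"],"zmed",z.round(4),"zmax",q[:,2].max().round(3),"rect",rect(plane("wrist",uv,zz,s)[:,:2]))
np.savez("w1.npz",p=p,W=W)
```

```text
[ 0.45528066 -0.11258673  0.20190491] 97.18338405239366
stage 0.71 [237.4, 104.9, 318.1, 277.5] zmed 0.0195 zmax 0.078 rect [ 464.5 -107.7  179.8   84.3    6.6]
yellow_grip 0.84 [260.7, 120.5, 297.7, 220.4] zmed 0.0276 zmax 0.071 rect [ 437.2 -110.3   98.3   33.8    9.2]
yellow_grip 0.48 [51.5, 119.9, 126.0, 247.6] zmed 0.0052 zmax 0.056 rect [ 481.3 -311.2  129.6   65.1   -7.1]
clamp 0.67 [259.9, 196.4, 295.8, 271.8] zmed 0.0398 zmax 0.078 rect [ 501.  -104.6   76.9   30.5    7.1]
clamp 0.43 [431.9, 187.0, 491.3, 278.8] zmed 0.0138 zmax 0.057 rect [480.8 103.1 100.   58.3   0.6]
clamp_handle 0.82 [263.2, 200.2, 296.7, 273.6] zmed 0.0398 zmax 0.078 rect [ 501.4 -104.1   75.9   29.5    7.2]
pad_yellow 0.58 [51.8, 119.8, 124.9, 246.0] zmed 0.0052 zmax 0.014 rect [ 481.2 -311.2  128.7   65.    -7.4]
pad_blue 0.57 [414.5, 164.6, 505.7, 285.0] zmed 0.0053 zmax 0.037 rect [476.5  92.  130.1  67.2  -3.7]
green_grip 0.73 [432.1, 187.4, 489.8, 277.9] zmed 0.0138 zmax 0.057 rect [4.807e+02 1.033e+02 1.003e+02 5.850e+01 4.000e-01]
blue_grip 0.69 [2.6, 287.9, 75.3, 335.5] zmed 0.0073 zmax 0.047 rect [ 644.3 -382.7   98.7   34.9  -61.7]
blue_grip 0.61 [53.5, 129.1, 109.5, 224.2] zmed 0.0136 zmax 0.057 rect [ 470.8 -315.8  101.5   51.9   -8.4]
```

View pics/w1.png

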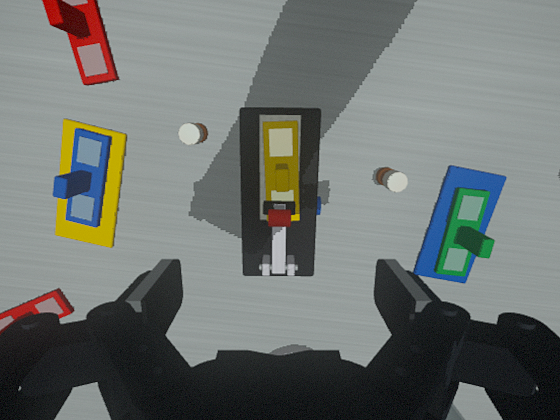

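The wrist view shows the stage at (280,190), the red handle at (280,215), the yellow fin at (281,180), the blue carrier at (85,178), the green carrier at (465,230) and vials at (193,132) and (395,180). Next I locate the handle and fins precisely.

Run:
```python
from h import *
f=np.load("w1.npz");W=f["W"];hsv=cv2.cvtColor(f["p"],cv2.COLOR_RGB2HSV);H,S=hsv[...,0].astype(int),hsv[...,1]
def sel(c,ce,r,zl,zh):
    m=(np.abs((H-c+90)%180-90)<10)&(S>120)&(W[...,2]>zl)&(W[...,2]<zh)&(np.hypot(W[...,0]-ce[0],W[...,1]-ce[1])<r)
    return W[m]
for n,c,ce,zl,zh in[("handle",0,(.47,-.105),.06,.09),("yfin",27,(.434,-.109),.066,.08),("bfin",110,(.475,-.312),.050,.07),("gfin",70,(.48,.1),.050,.07),
  ("yplate",27,(.434,-.109),.024,.032),("bplate",110,(.475,-.312),.010,.018),("gplate",70,(.48,.1),.010,.018)]:
    q=sel(c,ce,.07,zl,zh);print(n,len(q),q.max(0).round(4),np.median(q,0).round(4),rect(q[:,:2]))
```

```text
handle 372 [ 0.4781 -0.0981  0.0783] [ 0.4692 -0.1082  0.076 ] [ 470.9 -108.2   19.5   14.9  -83.7]
yfin 318 [ 0.4481 -0.1034  0.0714] [ 0.4376 -0.1102  0.0692] [ 437.9 -110.2   20.1   11.4    7.7]
bfin 287 [ 0.4821 -0.3031  0.0569] [ 0.472  -0.3089  0.0551] [ 472.3 -309.3   19.9   11.1   -7.3]
gfin 295 [0.4913 0.1013 0.0571] [0.4809 0.0931 0.0551] [481.4  94.8  19.8  13.1   0.5]
yplate 1523 [ 0.4882 -0.0865  0.0318] [ 0.4278 -0.1114  0.0273] [ 438.1 -109.8   99.2   33.3    9.1]
bplate 1511 [ 0.523  -0.2867  0.0175] [ 0.463  -0.3026  0.0131] [ 472.1 -309.4   99.5   33.8   -8. ]
gplate 1412 [0.5319 0.1124 0.0178] [0.4738 0.087  0.0134] [4.819e+02 9.490e+01 9.990e+01 3.530e+01 4.000e-01]
```

Call:
{"fn": "move_arm", "kwargs": {
  "targets": [
    [1, 15, 5, -20, -0.01],
    [1, 0, 0, -35, 0],
    [1, 0, 0, -35, 0],
    [1, 0, 0, -30, 0],
    [1, 0, 0, 0, 0]
  ]
}}

```text
clock: 3.05
position: [0.4737, -0.1055, 0.0833]
ee_rot: [-0.095, 1.547, 0.095]
ft_force: [-0.8, 0.9, -1.0]
gripper_width: 0.994
```

Call:
{"fn": "move_arm", "kwargs": {
  "targets": [
    [1, -3, -2, -15, 0],
    [1, 0, 0, -11, 0],
    [1, 0, 0, 0, 0],
    [-0.3, 0, 0, 0, 0],
    [-0.3, 0, 0, 0, 0],
    [-0.3, 0, 0, 0, 0],
    [-0.3, 0, 0, 0, 0]
  ]
}}

```text
clock: 3.63
position: [0.4743, -0.1076, 0.0636]
ee_rot: [-0.098, 1.54, 0.094]
ft_force: [-0.4, 0.8, 0.8]
gripper_width: 0.455
```

Run:
```python
from h import *
s,p,d=grab("wrist","w2")
cv2.imwrite("pics/w2.png",p[100:,120:440,::-1])
```

```text
(no output)
```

View pics/w2.png

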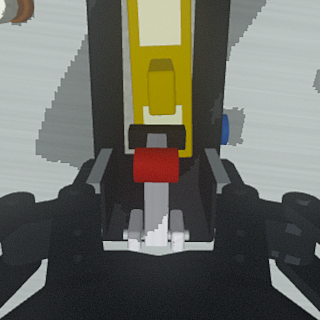

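The fingers straddle the red handle, which is at (157,165) in the crop, centred between the pads. I close on it.

Call:
{"fn": "move_arm", "kwargs": {
  "targets": [
    [-0.3, -4, 0, -7, 0],
    [-1, 0, 0, 0, 0],
    [-1, 0, 0, 0, 0],
    [-1, 0, 0, 0, 0],
    [-1, 0, 0, 0, 0]
  ]
}}

```text
clock: 4.1
position: [0.4715, -0.109, 0.0581]
ee_rot: [-0.1, 1.536, 0.09]
ft_force: [0.2, -0.9, -0.5]
gripper_width: 0.215
```

Call:
{"fn": "move_arm", "kwargs": {
  "targets": [
    [-1, 8, 1, 12, 0],
    [-1, 10, 1.2, 10, 0],
    [-1, 12, 1.4, 8, 0],
    [-1, 13.3, 1.5, 5.4, 0],
    [-1, 0, 0, 0, 0]
  ]
}}

```text
clock: 4.52
position: [0.499, -0.1059, 0.0836]
ee_rot: [-0.099, 1.576, 0.084]
ft_force: [2.8, -1.2, -6.2]
gripper_width: 0.216
```

```bash
cat >> h.py <<'E'
def pose():
    s=ctrl.sense();M=R.from_rotvec(s["ee_rot"]).as_matrix()
    print((s["position"]*1000).round(1),"yaw",np.degrees(np.arctan2(M[1,1],M[0,1])).round(2),"approach",M[:,0].round(3),"jawz",M[2,1].round(3),"F",s["ft_force"].round(1),"w",round(s["gripper_width"]*85,1),"t",s["clock"])
E
python3 -c "
from h import *
pose()"
```

```text
[ 499.  -105.9   83.6] yaw 96.67 approach [-0.007 -0.01  -1.   ] jawz -0.009 F [ 2.8 -1.2 -6.2] w 18.3 t 4.5167
```

Call:
{"fn": "move_arm", "kwargs": {
  "targets": [
    [-1, 12, 1.4, 9, 0],
    [-1, 14.5, 1.7, 4, 0],
    [-1, 15, 1.7, 1, 0],
    [-1, 15, 1.7, -2, 0],
    [-1, 0, 0, 0, 0]
  ]
}}

```text
clock: 4.93
position: [0.5427, -0.1008, 0.0915]
ee_rot: [-0.1, 1.609, 0.081]
ft_force: [-1.8, -1.9, -3.8]
gripper_width: 0.209
```

Call:
{"fn": "move_arm", "kwargs": {
  "targets": [
    [-1, 12, 1.4, 0, 0],
    [-1, 12, 1.4, -3, 0],
    [-1, 11, 1.3, -5, 0],
    [-1, 0, 0, 0, 0],
    [0, 0, 0, 0, 0],
    [0, 0, 0, 0, 0],
    [0.3, 0, 0, 0, 0]
  ]
}}

```text
clock: 5.52
position: [0.572, -0.0971, 0.0833]
ee_rot: [-0.101, 1.62, 0.082]
ft_force: [-0.8, -0.2, 0.5]
gripper_width: 0.62
```

Call:
{"fn": "move_arm", "kwargs": {
  "targets": [
    [0.3, 0, 0, 25, 0],
    [0.3, 0, 0, 35, 0],
    [0.3, -35, -4, 15, 0],
    [0.3, -35, -4, 0, 0],
    [0.3, -30, -3, 0, 0],
    [0.3, -25, -3, 0, 0],
    [0.3, 0, 0, 0, 0]
  ]
}}

```text
clock: 6.1
position: [0.4408, -0.1105, 0.1563]
ee_rot: [-0.1, 1.623, 0.085]
ft_force: [-0.5, 0.4, -0.4]
gripper_width: 0.651
```

Run:
```python
from h import *
pose()
s,p,d=grab("wrist","w3");W=cloud("wrist",d,s);np.savez("w3.npz",p=p,W=W)
```

```text
[ 440.8 -110.5  156.3] yaw 96.7 approach [-0.054 -0.013 -0.998] jawz -0.006 F [-0.5  0.4 -0.4] w 55.4 t 6.1
```

View pics/w3.png

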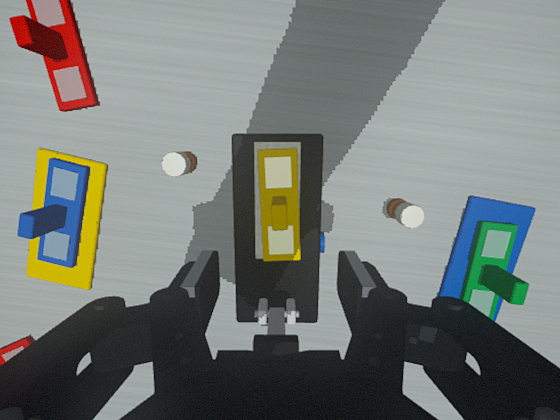

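The clamp stands upright. The yellow carrier on the seat, with its fin at (280,210), is clear. I refine the poses of the yellow carrier and the stage.

```bash
cat >> h.py <<'E'
COL=dict(y=27,b=110,g=70,r=0)
def sel(p,W,c,ce,r,zl,zh):
    hsv=cv2.cvtColor(p,cv2.COLOR_RGB2HSV);H,S=hsv[...,0].astype(int),hsv[...,1]
    m=(np.abs((H-COL[c]+90)%180-90)<10)&(S>110)&(W[...,2]>zl)&(W[...,2]<zh)&(np.hypot(W[...,0]-ce[0],W[...,1]-ce[1])<r)
    return W[m]
def carrier(p,W,c,ce,base,r=.07):
    for n,a,b in(("fin",.043,.056),("plate",.004,.012)):
        q=sel(p,W,c,ce,r,base+a,base+b)
        if len(q)>20:print(c,n,len(q),"zmed",np.median(q[:,2]).round(4),rect(q[:,:2]))
def traces(s,d,W,labels,z,cam="wrist"):
    for l in labels:
        for r in ctrl.trace(l,cam)[:2]:
            uv=np.argwhere(r["region"])[:,::-1]
            print(l,round(r["confidence"],2),r["extent"],rect(plane(cam,uv,z,s)[:,:2]))
E
python3 - <<'E'
from h import *
s,p,d=grab("wrist");W=cloud("wrist",d,s)
carrier(p,W,"y",(.437,-.11),.02)
traces(s,d,W,["stage"],.02)
hsv=cv2.cvtColor(p,cv2.COLOR_RGB2HSV)
m=(hsv[...,1]<60)&(hsv[...,2]>110)&(abs(W[...,2]-.02)<.004)&(np.hypot(W[...,0]-.437,W[...,1]+.11)<.075)
print("seat white",m.sum(),rect(W[m][:,:2]))
q=W[m|((np.hypot(W[...,0]-.437,W[...,1]+.11)<.075)&(W[...,2]>.013)&(W[...,2]<.023)&(hsv[...,2]<70))];print("slab z",np.median(q[:,2]))
a=np.radians(6.6);loc=(W[m][:,:2]-[.4348,-.1117])@np.array([[np.cos(a),-np.sin(a)],[np.sin(a),np.cos(a)]])
print("white loc pct x",np.percentile(loc[:,0]*1000,[1,5,50,95,99]).round(1),"y",np.percentile(loc[:,1]*1000,[1,5,50,95,99]).round(1))
E
```

```text
y fin 426 zmed 0.0693 [ 437.7 -110.1   19.8   12.     9.2]
y plate 2219 zmed 0.0274 [ 438.  -109.7   99.3   33.7    8.8]
stage 0.58 [232.0, 127.7, 322.6, 355.2] [ 483.  -105.6  215.1   82.     6.6]
seat white 977 [ 433.5 -122.4  113.1   60.2    6.6]
slab z 0.01934543588057369
white loc pct x [-59.  -51.4 -22.3  47.2  52.5] y [-40.2 -20.4 -16.9  18.9  19.5]
```

Call:
{"fn": "move_arm", "kwargs": {
  "targets": [
    [0.3, -3, 0.5, -35, 0.038],
    [0.3, 0, 0, -35, 0],
    [0.3, 0, 0, -30, 0],
    [0.3, 0, 0, -12, 0],
    [0.3, 0, 0, 0, 0]
  ]
}}

```text
clock: 6.67
position: [0.451, -0.1113, 0.0442]
ee_rot: [-0.139, 1.602, 0.113]
ft_force: [-0.5, 0.1, 0.1]
gripper_width: 0.646
```

```bash
python3 -c "
from h import *
pose()"
```

```text
[ 451.  -111.3   44.2] yaw 99.17 approach [-0.033 -0.019 -0.999] jawz -0.013 F [-0.5  0.1  0.1] w 54.9 t 6.6667
```

Call:
{"fn": "move_arm", "kwargs": {
  "targets": [
    [0.3, -13, 1.2, -5, 0],
    [0.3, 0, 0, 0, 0],
    [0.3, 0, 0, 0, 0]
  ]
}}

```text
clock: 6.92
position: [0.4401, -0.1096, 0.0386]
ee_rot: [-0.139, 1.602, 0.115]
ft_force: [-0.1, 0.6, 0.0]
gripper_width: 0.649
```

Good. I close and lift.

Call:
{"fn": "move_arm", "kwargs": {
  "targets": [
    [-0.2, -2, 0, -2, 0],
    [-0.5, 0, 0, 0, 0],
    [-1, 0, 0, 0, 0],
    [-1, 0, 0, 0, 0],
    [-1, 0, 0, 0, 0],
    [-1, 0, 0, 0, 0],
    [-1, 0, 0, 0, 0]
  ]
}}

```text
clock: 7.5
position: [0.4447, -0.1114, 0.0418]
ee_rot: [-0.143, 1.591, 0.112]
ft_force: [-0.1, 0.1, -0.9]
gripper_width: 0.129
```

Call:
{"fn": "move_arm", "kwargs": {
  "targets": [
    [-1, 0, 0, 15, 0],
    [-1, 0, 0, 25, 0],
    [-1, 0, 0, 30, 0],
    [-1, 0, 0, 30, 0],
    [-1, 0, 0, 0, 0]
  ]
}}

```text
clock: 7.92
position: [0.44, -0.1097, 0.1413]
ee_rot: [-0.139, 1.601, 0.116]
ft_force: [1.7, -0.3, 0.1]
gripper_width: 0.126
```

Run:
```python
from h import *
pose()
s,p,d=grab("wrist","w4");W=cloud("wrist",d,s)
z0=s["position"][2]-.0355
carrier(p,W,"y",s["position"],z0+.02)
cv2.imwrite("pics/w4.png",p[100:,120:440,::-1])
```

```text
[ 440.  -109.7  141.3] yaw 99.28 approach [-0.032 -0.017 -0.999] jawz -0.012 F [ 1.7 -0.3  0.1] w 10.7 t 7.9167
y fin 1401 zmed 0.1704 [ 438.5 -109.3   26.7   12.3    8.2]
y plate 191 zmed 0.1309 [ 410.2 -114.    48.7   31.5    8.1]
```

View pics/w4.png

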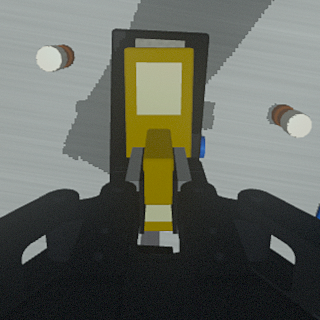

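The wrist view shows the carrier held square by its fin at (157,180), level. Now to the white pad.

Call:
{"fn": "move_arm", "kwargs": {
  "targets": [
    [-1, 0, 20, 5, 0],
    [-1, 0, 38, 0, 0],
    [-1, 0, 38, 0, 0],
    [-1, 0, 38, 0, 0],
    [-1, 0, 38, 0, 0],
    [-1, 0, 38, 0, 0],
    [-1, 0, 38, 0, 0],
    [-1, 0, 38, 0, 0],
    [-1, 0, 38, 0, 0],
    [-1, 0, 38, 0, 0],
    [-1, 0, 38, 0, -0.02],
    [-1, 0, 20, 0, -0.02],
    [-1, 0, 0, 0, 0]
  ]
}}

```text
clock: 9.05
position: [0.428, 0.3261, 0.1253]
ee_rot: [-0.102, 1.624, 0.074]
ft_force: [0.2, -0.3, -0.5]
gripper_width: 0.128
```

Run:
```python
from h import *
pose()
s,p,d=grab("wrist","w5");W=cloud("wrist",d,s)
carrier(p,W,"y",s["position"],s["position"][2]-.0355)
traces(s,d,W,["pad_spare"],.006)
print(plane("top",[[123,243]],.006))
```

```text
[428.  326.1 125.3] yaw 96.37 approach [-0.054 -0.021 -0.998] jawz -0.015 F [ 0.2 -0.3 -0.5] w 10.9 t 9.05
y fin 295 zmed 0.1395 [427.  323.7  27.3  18.8   3.3]
pad_spare 0.91 [202.5, 139.9, 282.9, 289.7] [437.1 298.3 129.5  62.6   6. ]
[[0.43780637 0.29977527 0.006     ]]
```

Call:
{"fn": "move_arm", "kwargs": {
  "targets": [
    [-1, 8, -27, 0, 0],
    [-1, 0, 0, -30, 0],
    [-1, 0, 0, -30, 0],
    [-1, 0, 0, -20, 0],
    [-1, 0, 0, 0, 0]
  ]
}}

```text
clock: 9.57
position: [0.437, 0.2875, 0.0422]
ee_rot: [-0.101, 1.624, 0.063]
ft_force: [-1.8, 0.3, -1.9]
gripper_width: 0.128
```

Run:
```python
from h import *
pose()
```

```text
[437.  287.5  42.2] yaw 95.98 approach [-0.053 -0.027 -0.998] jawz -0.022 F [-1.8  0.3 -1.9] w 10.9 t 9.5667
```

Call:
{"fn": "move_arm", "kwargs": {
  "targets": [
    [-1, 1.5, 11.5, -5, 0],
    [-1, 0, 0, -5, 0],
    [-1, 0, 0, 0, 0],
    [-1, 0, 0, 0, 0]
  ]
}}

```text
clock: 9.9
position: [0.4389, 0.2961, 0.0323]
ee_rot: [-0.099, 1.625, 0.057]
ft_force: [0.0, -0.7, -0.8]
gripper_width: 0.129
```

Run:
```python
from h import *
pose()
```

```text
[438.9 296.1  32.3] yaw 95.7 approach [-0.055 -0.029 -0.998] jawz -0.023 F [ 0.  -0.7 -0.8] w 10.9 t 9.9
```

Call:
{"fn": "move_arm", "kwargs": {
  "targets": [
    [-1, 0, 1, -4, 0.01],
    [-1, 0, 0, -3, 0],
    [-1, 0, 0, -1, 0],
    [-1, 0, 0, 0, 0]
  ]
}}

```text
clock: 10.23
position: [0.4413, 0.2984, 0.0278]
ee_rot: [-0.107, 1.619, 0.068]
ft_force: [0.1, -0.2, -0.9]
gripper_width: 0.135
```

Call:
{"fn": "move_arm", "kwargs": {
  "targets": [
    [-1, 0, 0, -2, 0],
    [-1, 0, 0, -2, 0],
    [-0.5, 0, 0, 0, 0],
    [0, 0, 0, 0, 0],
    [0.1, 0, 0, 0, 0],
    [0.1, 0, 0, 20, 0],
    [0.1, 0, 0, 35, 0],
    [0.1, 0, 0, 35, 0],
    [0.1, 0, 0, 35, 0],
    [0.1, 0, 0, 0, 0]
  ]
}}

```text
clock: 11.07
position: [0.4386, 0.2975, 0.1528]
ee_rot: [-0.109, 1.623, 0.067]
ft_force: [1.5, 0.3, 0.9]
gripper_width: 0.551
```

Run:
```python
from h import *
pose()
s,p,d=grab("wrist","w6");W=cloud("wrist",d,s)
carrier(p,W,"y",(.438,.299),.006)
traces(s,d,W,["pad_spare"],.006)
```

```text
[438.6 297.5 152.8] yaw 96.42 approach [-0.053 -0.029 -0.998] jawz -0.023 F [1.5 0.3 0.9] w 46.8 t 11.0667
y fin 396 zmed 0.0552 [436.4 297.8  19.6  11.8   6.8]
y plate 2055 zmed 0.0133 [436.9 298.3  99.1  33.3   6.8]
pad_spare 0.88 [242.3, 134.0, 318.4, 272.8] [437.9 299.4 129.6  64.4   7.3]
```

View pics/w6.png

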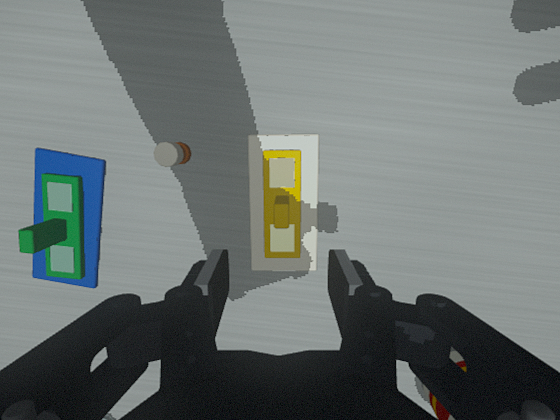

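Yellow lies flat and centred on the white pad, with its fin at (281,210). Next is green.

Call:
{"fn": "move_arm", "kwargs": {
  "targets": [
    [0.3, 8, -30, 0, -0.03],
    [0.3, 8, -35, 0, -0.03],
    [0.3, 8, -35, 0, -0.04],
    [0.3, 8, -35, 0, 0],
    [0.3, 8, -30, 0, 0],
    [0.3, 0, -20, 0, 0],
    [0.3, 0, 0, 0, 0],
    [0.3, 0, 0, 0, 0]
  ]
}}

```text
clock: 11.83
position: [0.4703, 0.1041, 0.1318]
ee_rot: [-0.032, 1.653, -0.014]
ft_force: [-0.4, 0.1, -0.6]
gripper_width: 0.648
```

Run:
```python
from h import *
pose()
s,p,d=grab("wrist");W=cloud("wrist",d,s)
carrier(p,W,"g",(.481,.095),.006)
traces(s,d,W,["pad_blue"],.006)
```

```text
[470.3 104.1 131.8] yaw 90.72 approach [-0.082 -0.029 -0.996] jawz -0.028 F [-0.4  0.1 -0.6] w 55.1 t 11.8333
g fin 442 zmed 0.0553 [481.7  95.8  19.8  11.6   0.7]
g plate 2232 zmed 0.0134 [482.3  95.8  99.3  33.1   0.5]
pad_blue 0.79 [231.4, 143.0, 314.8, 293.1] [476.6  94.8 129.4  64.1  -3.8]
```

Call:
{"fn": "move_arm", "kwargs": {
  "targets": [
    [0.3, 2, -8, -20, 0],
    [0.3, 0, 0, -40, 0],
    [0.3, 0, 0, -30, 0],
    [0.3, 0, 0, 0, 0]
  ]
}}

```text
clock: 12.27
position: [0.4737, 0.102, 0.041]
ee_rot: [-0.037, 1.646, -0.004]
ft_force: [-1.2, 0.1, -0.5]
gripper_width: 0.65
```

Run:
```python
from h import *
pose()
```

```text
[473.7 102.   41. ] yaw 91.25 approach [-0.075 -0.027 -0.997] jawz -0.025 F [-1.2  0.1 -0.5] w 55.3 t 12.2667
```

Call:
{"fn": "move_arm", "kwargs": {
  "targets": [
    [0.3, 7, -6, -8, -0.01],
    [0.3, 0, 0, -5, 0],
    [0.3, 0, 0, 0, 0]
  ]
}}

```text
clock: 12.52
position: [0.4805, 0.0983, 0.0276]
ee_rot: [-0.032, 1.648, -0.008]
ft_force: [0.2, -0.3, 0.1]
gripper_width: 0.648
```

Run:
```python
from h import *
pose()
```

```text
[480.5  98.3  27.6] yaw 90.91 approach [-0.077 -0.026 -0.997] jawz -0.025 F [ 0.2 -0.3  0.1] w 55.1 t 12.5167
```

Call:
{"fn": "move_arm", "kwargs": {
  "targets": [
    [0.1, 1, -2.5, -3, 0],
    [-0.4, 0, 0, 0, 0],
    [-1, 0, 0, 0, 0],
    [-1, 0, 0, 0, 0],
    [-1, 0, 0, 0, 0],
    [-1, 0, 0, 0, 0]
  ]
}}

```text
clock: 13.02
position: [0.4867, 0.0962, 0.0303]
ee_rot: [-0.032, 1.637, -0.008]
ft_force: [0.2, -0.6, -1.5]
gripper_width: 0.124
```

Run:
```python
from h import *
pose()
```

```text
[486.7  96.2  30.3] yaw 90.92 approach [-0.066 -0.025 -0.997] jawz -0.024 F [ 0.2 -0.6 -1.5] w 10.5 t 13.0167
```

Call:
{"fn": "move_arm", "kwargs": {
  "targets": [
    [-1, 0, 0, 15, 0],
    [-1, 0, 0, 30, 0],
    [-1, 0, 0, 35, 0],
    [-1, -3, 0, 35, 0],
    [-1, -8, -15, 0, 0],
    [-1, -10, -25, 0, 0.03],
    [-1, -10, -25, 0, 0.03],
    [-1, -8, -25, 2, 0.03],
    [-1, -8, -25, 2, 0],
    [-1, 0, -25, 2, 0],
    [-1, 0, -25, 2, 0],
    [-1, 0, -20, 2, 0],
    [-1, 0, 0, 0, 0]
  ]
}}

```text
clock: 14.1
position: [0.434, -0.0948, 0.1621]
ee_rot: [-0.115, 1.632, 0.068]
ft_force: [-0.7, 0.6, -1.7]
gripper_width: 0.122
```

Run:
```python
from h import *
pose()
s,p,d=grab("wrist","w7");W=cloud("wrist",d,s)
q=sel(p,W,"g",s["position"],.08,s["position"][2]-.03,.3);print("green",rect(q[:,:2]),q[:,2].min(),q[:,2].max())
traces(s,d,W,["stage"],.02)
```

```text
[434.  -94.8 162.1] yaw 96.66 approach [-0.061 -0.033 -0.998] jawz -0.026 F [-0.7  0.6 -1.7] w 10.3 t 14.1
green [426.3 -95.2  87.3  84.5  50.1] 0.1440475985444265 0.2631364152851026
stage 0.7 [242.2, 148.9, 311.5, 336.2] [471.3 -94.3 178.5  62.4   6.7]
stage 0.64 [218.2, 141.1, 303.8, 351.7] [ 477.5 -120.1  208.5   75.8   -0.6]
```

View pics/w7.png

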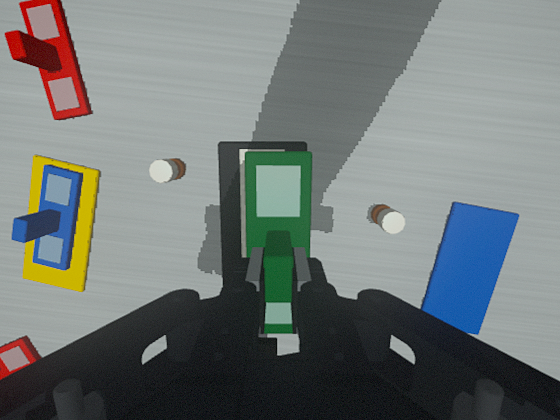

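Run:
```python
from h import *
pose()
s,p,d=grab("wrist");W=cloud("wrist",d,s)
c=s["position"]
q=sel(p,W,"g",c,.08,c[2]-.022,c[2]-.001)
print(len(q),rect(q[:,:2]))
a=np.radians(6.6);ax=np.array([np.cos(a),np.sin(a)]);L=np.c_[(q[:,:2]-c[:2])@ax,(q[:,:2]-c[:2])@[-ax[1],ax[0]],q[:,2]]*1000
print("L x",np.percentile(L[:,0],[0,.5,2,98,99.5,100]).round(1),"y",np.percentile(L[:,1],[0,1,99,100]).round(1))
for x0 in range(-56,50,12):
    k=abs(L[:,0]-x0)<4
    if k.sum()>10:print(x0,L[k,1].min().round(1),L[k,1].max().round(1),np.median(L[k,2]).round(1))
q=sel(p,W,"g",c,.03,c[2]+.01,c[2]+.034);L=np.c_[(q[:,:2]-c[:2])@ax,(q[:,:2]-c[:2])@[-ax[1],ax[0]],q[:,2]]*1000
print("fin",L.min(0).round(1),L.max(0).round(1))
```

```text
[433.7 -92.  161.7] yaw 96.78 approach [-0.062 -0.03  -0.998] jawz -0.023 F [-0.4  0.5 -1.8] w 10.8 t 14.2
3954 [430.3 -92.1  99.4  33.4   6.6]
L x [-53.1 -53.1 -52.6  44.   45.4  46.2] y [-16.4 -16.1  16.7  17. ]
-56 -16.0 16.7 146.0
-44 -16.4 17.0 146.4
-32 -15.9 16.8 146.3
-20 -16.2 17.0 146.5
-8 -16.3 16.8 146.5
4 -15.9 17.0 146.1
40 -7.1 7.9 146.9
fin [-13.9 -11.1 171.7] [  6.2   7.6 195.5]
```

Call:
{"fn": "move_arm", "kwargs": {
  "targets": [
    [-1, 2, -17, 0, 0],
    [-1, 0, 0, -25, 0],
    [-1, 0, 0, -35, 0],
    [-1, 0, 0, -30, 0],
    [-1, 0, 0, -10, 0],
    [-1, 0, 0, 0, 0]
  ]
}}

```text
clock: 14.75
position: [0.4377, -0.1023, 0.0603]
ee_rot: [-0.122, 1.626, 0.082]
ft_force: [-0.6, 0.7, -1.4]
gripper_width: 0.129
```

```bash
cat >> h.py <<'E'
def held(c,ang,tgt):
    pose();s,p,d=grab("wrist");W=cloud("wrist",d,s);t=s["position"]
    q=sel(p,W,c,t,.08,t[2]-.024,t[2]-.001);r=rect(q[:,:2])
    if t[2]<.06:  # near support: front edge and width only
        pass
    zz=[np.median(q[np.abs((q[:,0]-t[0])-o)<.008][:,2]).round(4) for o in(-.04,-.02,.04) if (np.abs((q[:,0]-t[0])-o)<.008).any()]
    print("plate",len(q),r,"z along x",zz,"delta to target",(np.array(tgt)-r[:2]).round(1),"dang",ang-r[4])
E
python3 - <<'E'
from h import *
held("g",6.6,(434.8,-111.7))
E
```

```text
[ 437.7 -102.3   60.3] yaw 97.43 approach [-0.056 -0.029 -0.998] jawz -0.021 F [-0.6  0.7 -1.4] w 11.0 t 14.75
plate 3940 [ 434.2 -102.4   99.2   33.4    7.3] z along x [np.float64(0.0448), np.float64(0.0451), np.float64(0.0456)] delta to target [ 0.6 -9.3] dang -0.7000000000000002
```

Call:
{"fn": "move_arm", "kwargs": {
  "targets": [
    [-1, 0, -9.5, -4, -0.012],
    [-1, 0, 0, -4, 0],
    [-1, 0, 0, 0, 0]
  ]
}}

```text
clock: 15.05
position: [0.4404, -0.1123, 0.0564]
ee_rot: [-0.115, 1.622, 0.072]
ft_force: [-0.0, 0.3, -1.2]
gripper_width: 0.127
```

Run:
```python
from h import *
held("g",6.6,(434.8,-111.7))
```

```text
[ 440.4 -112.3   56.4] yaw 96.83 approach [-0.051 -0.03  -0.998] jawz -0.024 F [-0.   0.3 -1.2] w 10.8 t 15.05
plate 3994 [ 437.4 -112.6   99.1   33.9    6.6] z along x [np.float64(0.0407), np.float64(0.0411), np.float64(0.0419)] delta to target [-2.6  0.9] dang 0.0
```

Call:
{"fn": "move_arm", "kwargs": {
  "targets": [
    [-1, -2.6, 0.9, -4, 0],
    [-1, -0.5, 0, -4, 0],
    [-1, -0.5, 0, -3, 0],
    [-1, 0, 0, 0, 0]
  ]
}}

```text
clock: 15.43
position: [0.4396, -0.113, 0.0485]
ee_rot: [-0.117, 1.615, 0.069]
ft_force: [-0.8, 0.5, -0.4]
gripper_width: 0.126
```

Run:
```python
from h import *
held("g",6.6,(434.8,-111.7))
```

```text
[ 439.6 -113.    48.5] yaw 96.76 approach [-0.044 -0.033 -0.998] jawz -0.028 F [-0.8  0.5 -0.4] w 10.7 t 15.4333
plate 3912 [ 436.7 -113.    99.    33.3    6.8] z along x [np.float64(0.0325), np.float64(0.0332), np.float64(0.0343)] delta to target [-1.9  1.3] dang -0.20000000000000018
```

Call:
{"fn": "move_arm", "kwargs": {
  "targets": [
    [-1, -2.2, 1.6, -3, 0],
    [-1, -0.5, 0.2, -3, 0],
    [-1, -0.3, 0, 0, 0]
  ]
}}

```text
clock: 15.73
position: [0.4376, -0.1113, 0.0439]
ee_rot: [-0.117, 1.612, 0.068]
ft_force: [0.3, -0.3, 1.0]
gripper_width: 0.126
```

Run:
```python
from h import *
held("g",6.6,(434.8,-111.7))
```

```text
[ 437.6 -111.3   43.9] yaw 96.76 approach [-0.041 -0.034 -0.999] jawz -0.029 F [ 0.3 -0.3  1. ] w 10.7 t 15.7333
plate 3929 [ 437.7 -111.   105.2   33.4    6.6] z along x [np.float64(0.0279), np.float64(0.0285), np.float64(0.0298)] delta to target [-2.9 -0.7] dang 0.0
```

Call:
{"fn": "move_arm", "kwargs": {
  "targets": [
    [-1, -0.2, 0, -2, 0],
    [-1, -0.2, 0, -1, 0],
    [-0.5, 0, 0, 0, 0],
    [-0.1, 0, 0, 0, 0],
    [0.2, 0, 0, 0, 0],
    [0.2, 0, 0, 25, 0],
    [0.2, 0, 0, 35, 0],
    [0.2, 0, 0, 35, 0],
    [0.2, 0, 0, 20, 0],
    [0.2, 0, 0, 0, 0]
  ]
}}

```text
clock: 16.62
position: [0.4336, -0.1098, 0.1577]
ee_rot: [-0.116, 1.619, 0.071]
ft_force: [1.0, -0.3, 0.5]
gripper_width: 0.599
```

Run:
```python
from h import *
pose()
s,p,d=grab("wrist");W=cloud("wrist",d,s)
carrier(p,W,"g",(.435,-.112),.02)
hsv=cv2.cvtColor(p,cv2.COLOR_RGB2HSV)
m=(hsv[...,1]<60)&(hsv[...,2]>110)&(abs(W[...,2]-.0195)<.004)
a=np.radians(6.6);loc=(W[...,:2]-[.4348,-.1117])@np.array([[np.cos(a),-np.sin(a)],[np.sin(a),np.cos(a)]])*1000
m&=(abs(loc[...,0])<60)&(abs(loc[...,1])<26);l=loc[m]
print(m.sum(),"y",np.percentile(l[:,1],[1,5,95,99]).round(1))
for y0 in(-19,-18,18,19):
    k=abs(l[:,1]-y0)<1; print(y0,k.sum(), l[k,0].min() if k.any() else 0, l[k,0].max() if k.any() else 0)
```

```text
[ 433.6 -109.8  157.7] yaw 96.79 approach [-0.048 -0.031 -0.998] jawz -0.026 F [ 1.  -0.3  0.5] w 50.9 t 16.6167
g fin 423 zmed 0.0693 [ 434.4 -111.6   19.8   11.4    7.1]
g plate 2067 zmed 0.0274 [ 434.5 -111.1   98.2   32.9    7.1]
801 y [-20.6 -20.3  19.3  19.6]
-19 249 -51.40869315860994 53.25163206823013
-18 204 -51.39065422169505 52.814280573672676
18 186 -51.58699361316188 54.40157185781828
19 207 -51.58699361316188 54.35894148776862
```

Green is on the seat within about 1.5 mm and 0.5°. Next I lower the clamp.

Call:
{"fn": "move_arm", "kwargs": {
  "targets": [
    [0.2, 25, 3, 2, 0],
    [0.2, 38, 4, 2, 0],
    [0.2, 38, 4, 0, 0],
    [0.2, 30, 4, 0, 0],
    [0.2, 0, 0, 0, 0],
    [0.2, 0, 0, 0, 0]
  ]
}}

```text
clock: 17.17
position: [0.5635, -0.0925, 0.1461]
ee_rot: [-0.11, 1.637, 0.074]
ft_force: [-0.3, -0.8, -0.0]
gripper_width: 0.602
```

Run:
```python
from h import *
pose()
s,p,d=grab("wrist","w8");W=cloud("wrist",d,s)
q=sel(p,W,"r",(.57,-.097),.03,.07,.12);print(len(q),np.median(q,0),q.max(0),q.min(0),rect(q[:,:2]))
```

```text
[563.5 -92.5 146.1] yaw 96.68 approach [-0.067 -0.026 -0.997] jawz -0.019 F [-0.3 -0.8 -0. ] w 51.1 t 17.1667
786 [ 0.55721431 -0.09832048  0.11069544] [ 0.5666675  -0.08806405  0.11404002] [ 0.54990772 -0.10838613  0.10293992] [558.3 -98.3  18.9  15.  -83. ]
```

View pics/w8.png

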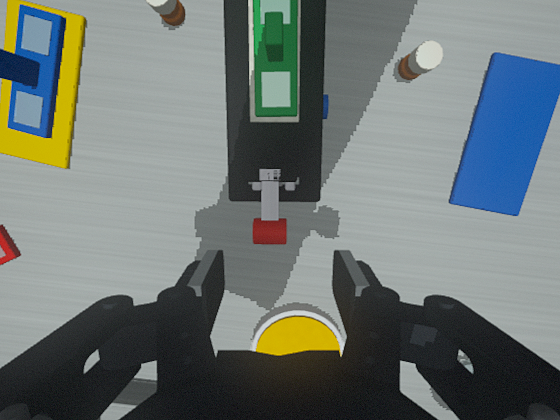

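The handle shows at (269,231), which puts it at world (558,-98,106), so the clamp is at about 1.4 rad. I descend on it.

Call:
{"fn": "move_arm", "kwargs": {
  "targets": [
    [0.2, -5.5, -6, -10, 0],
    [0.1, 0, 0, -20, 0],
    [0, 0, 0, -15, 0],
    [0, 0, 0, -5, 0],
    [0, 0, 0, 0, 0]
  ]
}}

```text
clock: 17.63
position: [0.5506, -0.0986, 0.091]
ee_rot: [-0.107, 1.644, 0.074]
ft_force: [-0.1, 0.7, -0.3]
gripper_width: 0.503
```

Call:
{"fn": "move_arm", "kwargs": {
  "targets": [
    [0, 4, 0, 0, 0],
    [-0.4, 0, 0, 0, 0],
    [-1, 0, 0, 0, 0],
    [-1, 0, 0, 0, 0],
    [-1, 0, 0, 0, 0],
    [-1, 0, 0, 0, 0]
  ]
}}

```text
clock: 18.13
position: [0.553, -0.0997, 0.0924]
ee_rot: [-0.107, 1.645, 0.072]
ft_force: [-0.5, -1.3, -3.1]
gripper_width: 0.213
```

Call:
{"fn": "move_arm", "kwargs": {
  "targets": [
    [-1, -14.5, -1.7, 2, 0],
    [-1, -14.5, -1.7, 0.5, 0],
    [-1, -14.3, -1.7, -2.4, 0],
    [-1, -13.5, -1.5, -5, 0],
    [-1, 0, 0, 0, 0]
  ]
}}

```text
clock: 18.55
position: [0.5141, -0.1042, 0.0939]
ee_rot: [-0.106, 1.6, 0.077]
ft_force: [5.1, -1.1, -15.3]
gripper_width: 0.213
```

Call:
{"fn": "move_arm", "kwargs": {
  "targets": [
    [-1, -14, -1.6, -5.5, 0],
    [-1, -12.7, -1.5, -7.5, 0],
    [-1, -11, -1.3, -10, 0],
    [-1, 0, 0, 0, 0]
  ]
}}

```text
clock: 18.88
position: [0.49, -0.1071, 0.0827]
ee_rot: [-0.108, 1.566, 0.079]
ft_force: [9.4, -0.1, -13.6]
gripper_width: 0.212
```

Call:
{"fn": "move_arm", "kwargs": {
  "targets": [
    [-1, -12, -1.4, -10, 0],
    [-1, -10, -1.1, -12, 0],
    [-1, -5, -0.6, -9, 0],
    [-1, 0, 0, 0, 0]
  ]
}}

```text
clock: 19.22
position: [0.4719, -0.1093, 0.0641]
ee_rot: [-0.11, 1.545, 0.081]
ft_force: [5.1, 1.5, -1.3]
gripper_width: 0.21
```

Call:
{"fn": "move_arm", "kwargs": {
  "targets": [
    [-1, -4, -0.4, -6, 0],
    [-1, -2, 0, -4, 0],
    [-1, 0, 0, -2, 0],
    [-1, 0, 0, 0, 0]
  ]
}}

```text
clock: 19.55
position: [0.4705, -0.1096, 0.062]
ee_rot: [-0.112, 1.536, 0.081]
ft_force: [2.5, 2.3, 2.1]
gripper_width: 0.208
```

Call:
{"fn": "move_arm", "kwargs": {
  "targets": [
    [-1, -2, 0, -5, 0],
    [-1, 0, 0, -4, 0],
    [-1, 0, 0, 0, 0]
  ]
}}

```text
clock: 19.8
position: [0.4691, -0.1097, 0.06]
ee_rot: [-0.115, 1.537, 0.081]
ft_force: [3.9, 1.3, 1.2]
gripper_width: 0.213
```

Call:
{"fn": "move_arm", "kwargs": {
  "targets": [
    [-0.5, 0, 0, -1, 0],
    [0, 0, 0, 0, 0],
    [0.2, 0, 0, 0, 0],
    [0.2, 0, 0, 20, 0],
    [0.2, 0, 0, 35, 0],
    [0.2, 0, 0, 35, 0],
    [0.2, -10, 0, 20, 0],
    [0.2, 0, 0, 0, 0]
  ]
}}

```text
clock: 20.47
position: [0.4542, -0.1093, 0.1676]
ee_rot: [-0.114, 1.554, 0.082]
ft_force: [0.4, -0.7, 0.4]
gripper_width: 0.601
```

Run:
```python
from h import *
pose()
s,p,d=grab("wrist","w9");W=cloud("wrist",d,s)
carrier(p,W,"g",(.435,-.112),.02)
q=sel(p,W,"r",(.47,-.107),.03,.05,.12);print("handle",len(q),q[:,2].max(),rect(q[:,:2]))
carrier(p,W,"b",(.472,-.309),.006)
traces(s,d,W,["pad_yellow"],.006)
```

```text
[ 454.2 -109.3  167.6] yaw 97.15 approach [ 0.016 -0.019 -1.   ] jawz -0.021 F [ 0.4 -0.7  0.4] w 51.1 t 20.4667
g fin 388 zmed 0.0692 [ 434.3 -111.6   19.5   10.8    7.6]
g plate 1824 zmed 0.0273 [ 435.1 -111.1   98.3   33.1    7.3]
handle 491 0.07861916954973974 [ 470.9 -108.6   19.3   15.2  -83. ]
b fin 420 zmed 0.0549 [ 472.1 -309.1   19.9   11.5   -8.4]
b plate 1841 zmed 0.0132 [ 472.4 -309.3   99.8   34.1   -7.8]
pad_yellow 0.68 [38.4, 121.1, 117.9, 258.7] [ 481.1 -310.2  130.3   65.6   -7.1]
```

View pics/w9.png

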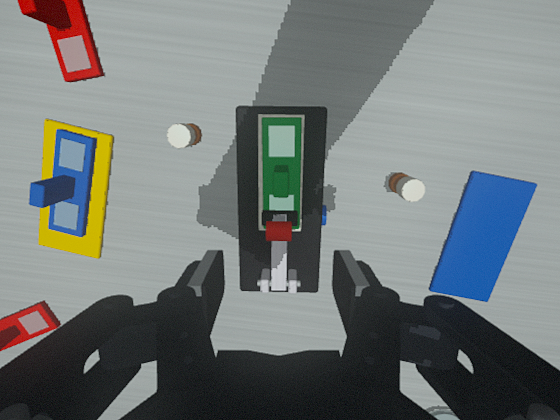

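The clamp is down on the green carrier: foot at (280,216), handle top at 78.6 mm as at the start, green still seated. Next is blue.

Call:
{"fn": "move_arm", "kwargs": {
  "targets": [
    [0.3, 4, -25, 2, -0.09],
    [0.3, 4, -32, 2, -0.09],
    [0.3, 4, -32, 2, -0.085],
    [0.3, 4, -32, 2, 0],
    [0.3, 4, -32, 0, 0],
    [0.3, 0, -25, 0, 0],
    [0.3, 0, -10, 0, 0],
    [0.3, 0, 0, 0, 0]
  ]
}}

```text
clock: 21.23
position: [0.4681, -0.2997, 0.1528]
ee_rot: [0.112, 1.582, -0.121]
ft_force: [-0.3, -0.0, -0.9]
gripper_width: 0.649
```

Run:
```python
from h import *
pose()
s,p,d=grab("wrist");W=cloud("wrist",d,s)
carrier(p,W,"b",(.472,-.309),.006)
traces(s,d,W,["pad_yellow"],.006)
```

```text
[ 468.1 -299.7  152.8] yaw 81.5 approach [-0.014 -0.005 -1.   ] jawz -0.007 F [-0.3 -0.  -0.9] w 55.1 t 21.2333
b fin 379 zmed 0.0553 [ 471.7 -310.1   19.5   11.1   -8.7]
b plate 1918 zmed 0.0133 [ 472.  -310.    98.4   32.2   -8.2]
pad_yellow 0.9 [227.1, 143.6, 301.7, 276.7] [ 480.9 -312.4  129.    63.3   -7.1]
pad_yellow 0.36 [251.4, 149.5, 286.6, 255.6] [ 473.4 -310.8  102.3   34.5   -8.7]
```

Call:
{"fn": "move_arm", "kwargs": {
  "targets": [
    [0.3, 2, -10, -20, 0.005],
    [0.3, 0, 0, -35, 0],
    [0.3, 0, 0, -35, 0],
    [0.3, 0, 0, -20, 0],
    [0.3, 0, 0, 0, 0]
  ]
}}

```text
clock: 21.75
position: [0.4718, -0.2994, 0.0418]
ee_rot: [0.101, 1.578, -0.107]
ft_force: [-1.5, 1.4, -0.4]
gripper_width: 0.65
```

Call:
{"fn": "move_arm", "kwargs": {
  "targets": [
    [0.3, 0, -10, -6, -0.012],
    [0.3, -1, -1.5, -7, 0],
    [0.3, -1, 0, -2, 0],
    [0.3, 0, 0, 0, 0]
  ]
}}

```text
clock: 22.08
position: [0.4708, -0.3083, 0.0278]
ee_rot: [0.108, 1.577, -0.113]
ft_force: [-0.5, 0.1, 0.1]
gripper_width: 0.65
```

Run:
```python
from h import *
pose()
```

```text
[ 470.8 -308.3   27.8] yaw 81.96 approach [-0.01  -0.002 -1.   ] jawz -0.004 F [-0.5  0.1  0.1] w 55.2 t 22.0833
```

Close and lift.

Call:
{"fn": "move_arm", "kwargs": {
  "targets": [
    [0, -1, -1.5, -2, 0],
    [-0.4, 0, 0, 0, 0],
    [-1, 0, 0, 0, 0],
    [-1, 0, 0, 0, 0],
    [-1, 0, 0, 0, 0],
    [-1, 0, 0, 0, 0],
    [-1, 0, 0, 15, 0],
    [-1, 0, 0, 30, 0],
    [-1, 0, 0, 35, 0],
    [-1, 0, 0, 35, 0],
    [-1, 0, 0, 20, 0],
    [-1, 0, 0, 0, 0]
  ]
}}

```text
clock: 23.08
position: [0.4683, -0.3089, 0.1667]
ee_rot: [0.11, 1.579, -0.112]
ft_force: [0.3, -1.3, -0.5]
gripper_width: 0.129
```

Run:
```python
from h import *
held("b",-3.8,(476.6,94.5))
```

```text
[ 468.3 -308.9  166.7] yaw 81.92 approach [-0.011 -0.001 -1.   ] jawz -0.002 F [ 0.3 -1.3 -0.5] w 11.0 t 23.0833
plate 3860 [ 468.3 -308.    99.4   33.4   -8.3] z along x [np.float64(0.1507), np.float64(0.1507), np.float64(0.1502)] delta to target [  8.3 402.5] dang 4.500000000000001
```

Call:
{"fn": "move_arm", "kwargs": {
  "targets": [
    [-1, 0, 18, 2, 0],
    [-1, 0, 30, 2, 0],
    [-1, 0, 36, 2, 0],
    [-1, 0, 36, 2, 0],
    [-1, 0, 36, 2, 0],
    [-1, 0, 36, 2, 0],
    [-1, 2, 36, 2, 0],
    [-1, 2, 36, 2, 0],
    [-1, 2, 36, 2, 0.02],
    [-1, 2, 36, 2, 0.03],
    [-1, 0, 30, 2, 0.03],
    [-1, 0, 15, 0, 0],
    [-1, 0, 0, 0, 0]
  ]
}}

```text
clock: 24.22
position: [0.4618, 0.0889, 0.1607]
ee_rot: [0.054, 1.614, -0.048]
ft_force: [-0.1, 0.0, 0.0]
gripper_width: 0.128
```

Run:
```python
from h import *
held("b",-3.8,(476.6,94.5))
s,p,d=grab("wrist");W=cloud("wrist",d,s);traces(s,d,W,["pad_blue"],.006)
```

```text
[461.8  88.9 160.7] yaw 86.31 approach [-0.044  0.005 -0.999] jawz 0.002 F [-0.1  0.   0. ] w 10.9 t 24.2167
plate 3964 [461.1  90.1  99.7  33.8  -3.7] z along x [np.float64(0.1463), np.float64(0.1452), np.float64(0.1427)] delta to target [15.5  4.4] dang -0.09999999999999964
pad_blue 0.83 [252.9, 146.6, 321.5, 257.8] [453.9 117.3 117.5  53.   25.6]
```

Call:
{"fn": "move_arm", "kwargs": {
  "targets": [
    [-1, 12, 3, -10, 0],
    [-1, 0, 0, -30, 0],
    [-1, 0, 0, -40, 0],
    [-1, 0, 0, -30, 0],
    [-1, 0, 0, 0, 0]
  ]
}}

```text
clock: 24.78
position: [0.4775, 0.0809, 0.0492]
ee_rot: [0.063, 1.605, -0.064]
ft_force: [-2.4, -0.0, -0.8]
gripper_width: 0.131
```

Run:
```python
from h import *
held("b",-3.8,(476.6,94.5))
```

```text
[477.5  80.9  49.2] yaw 85.4 approach [-0.036  0.001 -0.999] jawz -0.002 F [-2.4 -0.  -0.8] w 11.2 t 24.7833
plate 3955 [477.   81.8 100.1  33.7  -4.7] z along x [np.float64(0.0343), np.float64(0.0335), np.float64(0.0316)] delta to target [-0.4 12.7] dang 0.9000000000000004
```

Call:
{"fn": "move_arm", "kwargs": {
  "targets": [
    [-1, -1, 12.7, -5, 0.015],
    [-1, -0.5, 0, -5, 0],
    [-1, 0, 0, -2, 0],
    [-1, 0, 0, 0, 0]
  ]
}}

```text
clock: 25.17
position: [0.4812, 0.0925, 0.0446]
ee_rot: [0.053, 1.595, -0.054]
ft_force: [0.2, 0.7, -0.6]
gripper_width: 0.125
```

Run:
```python
from h import *
held("b",-3.8,(476.6,94.5))
```

```text
[481.2  92.5  44.6] yaw 86.08 approach [-0.025  0.    -1.   ] jawz -0.001 F [ 0.2  0.7 -0.6] w 10.6 t 25.1667
plate 4043 [480.9  93.3 100.   34.2  -4. ] z along x [np.float64(0.0293), np.float64(0.0287), np.float64(0.0275)] delta to target [-4.3  1.2] dang 0.20000000000000018
```

Call:
{"fn": "move_arm", "kwargs": {
  "targets": [
    [-1, -4.5, 1, -6, 0.003],
    [-1, -1, 0.3, -6, 0],
    [-1, -1, 0, -3, 0],
    [-1, 0, 0, 0, 0]
  ]
}}

```text
clock: 25.55
position: [0.4775, 0.0944, 0.0324]
ee_rot: [0.051, 1.587, -0.051]
ft_force: [-0.8, -0.2, -0.6]
gripper_width: 0.126
```

Run:
```python
from h import *
held("b",-3.8,(476.6,94.5))
```

```text
[477.5  94.4  32.4] yaw 86.31 approach [-0.017  0.    -1.   ] jawz -0.001 F [-0.8 -0.2 -0.6] w 10.7 t 25.55
plate 4047 [477.3  95.2 100.   34.1  -3.5] z along x [np.float64(0.0167), np.float64(0.0164), np.float64(0.0156)] delta to target [-0.7 -0.7] dang -0.2999999999999998
```

Call:
{"fn": "move_arm", "kwargs": {
  "targets": [
    [-1, -1, -0.7, -3, 0],
    [-1, -0.5, 0, -2, 0],
    [-1, -0.3, 0, -1, 0],
    [-0.5, 0, 0, 0, 0],
    [0, 0, 0, 0, 0],
    [0.2, 0, 0, 0, 0],
    [0.2, 0, 0, 25, 0],
    [0.2, 0, 0, 35, 0],
    [0.2, 0, 0, 35, 0],
    [0.2, 0, 0, 25, 0],
    [0.2, 0, 0, 0, 0]
  ]
}}

```text
clock: 26.52
position: [0.4721, 0.0931, 0.1494]
ee_rot: [0.05, 1.594, -0.052]
ft_force: [0.0, 0.1, 0.4]
gripper_width: 0.603
```

Run:
```python
from h import *
pose()
s,p,d=grab("wrist","w10");W=cloud("wrist",d,s)
carrier(p,W,"b",(.4766,.0945),.006)
traces(s,d,W,["pad_blue"],.006)
```

```text
[472.1  93.1 149.4] yaw 86.29 approach [-0.023 -0.    -1.   ] jawz -0.002 F [0.  0.1 0.4] w 51.3 t 26.5167
b fin 394 zmed 0.0552 [476.8  94.4  20.   10.9  -3.5]
b plate 2257 zmed 0.0133 [477.   94.3  99.9  34.   -3.6]
pad_blue 0.77 [245.0, 131.4, 316.9, 272.7] [476.8  94.3 130.1  65.1  -4. ]
```

View pics/w10.png

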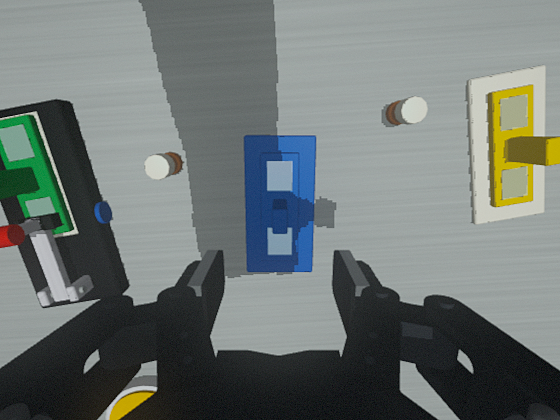

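Blue lies centred on its pad, fin at (281,208), within 0.5 mm. Next is yellow.

Call:
{"fn": "move_arm", "kwargs": {
  "targets": [
    [0.3, -5, 25, 2, 0.06],
    [0.3, -5, 32, 2, 0.06],
    [0.3, -5, 35, 2, 0.06],
    [0.3, -5, 35, 2, 0],
    [0.3, -5, 35, 0, 0],
    [0.3, -3, 25, 0, 0],
    [0.3, 0, 8, 0, 0],
    [0.3, 0, 0, 0, 0]
  ]
}}

```text
clock: 27.28
position: [0.4333, 0.2913, 0.1368]
ee_rot: [-0.103, 1.62, 0.083]
ft_force: [-0.4, 0.4, 1.4]
gripper_width: 0.649
```

Run:
```python
from h import *
pose()
s,p,d=grab("wrist");W=cloud("wrist",d,s)
carrier(p,W,"y",(.4367,.298),.006)
```

```text
[433.3 291.3 136.8] yaw 96.75 approach [-0.05  -0.015 -0.999] jawz -0.009 F [-0.4  0.4  1.4] w 55.1 t 27.2833
y fin 437 zmed 0.0553 [436.4 298.1  19.7  11.1   6.9]
y plate 2313 zmed 0.0134 [436.8 298.3  99.1  33.5   6.9]
```

Call:
{"fn": "move_arm", "kwargs": {
  "targets": [
    [0.3, 0, 12, -20, 0],
    [0.3, 0, 0, -40, 0],
    [0.3, 0, 0, -30, 0],
    [0.3, 0, 0, -8, 0],
    [0.3, 0, 0, 0, 0]
  ]
}}

```text
clock: 27.75
position: [0.4339, 0.2957, 0.034]
ee_rot: [-0.101, 1.621, 0.073]
ft_force: [0.4, -0.7, -0.5]
gripper_width: 0.648
```

Call:
{"fn": "move_arm", "kwargs": {
  "targets": [
    [0.3, 1, 2.3, -5, 0.005],
    [0.2, 0, 0, -4, 0],
    [0, 0, 0, 0, 0],
    [-0.4, 0, 0, 0, 0],
    [-1, 0, 0, 0, 0],
    [-1, 0, 0, 0, 0],
    [-1, 0, 0, 0, 0],
    [-1, 0, 0, 0, 0],
    [-1, 0, 0, 15, 0],
    [-1, 0, 0, 30, 0],
    [-1, 0, 0, 38, 0],
    [-1, 0, 0, 38, 0],
    [-1, 0, 0, 20, 0],
    [-1, 0, 0, 0, 0]
  ]
}}

```text
clock: 28.92
position: [0.435, 0.2953, 0.1745]
ee_rot: [-0.103, 1.62, 0.074]
ft_force: [0.1, -0.5, -0.7]
gripper_width: 0.122
```

Run:
```python
from h import *
held("y",-7.1,(481,-311.5))
```

```text
[435.  295.3 174.5] yaw 96.46 approach [-0.05  -0.021 -0.999] jawz -0.015 F [ 0.1 -0.5 -0.7] w 10.4 t 28.9167
plate 3957 [433.4 295.7  99.8  33.6   6.3] z along x [np.float64(0.1589), np.float64(0.1588), np.float64(0.1584)] delta to target [  47.6 -607.2] dang -13.399999999999999
```

Call:
{"fn": "move_arm", "kwargs": {
  "targets": [
    [-1, 0, -18, 2, 0],
    [-1, 2, -30, 2, 0],
    [-1, 3, -36, 2, 0],
    [-1, 3, -36, 2, 0],
    [-1, 3, -36, 2, 0],
    [-1, 3, -36, 2, 0],
    [-1, 3, -36, 2, 0],
    [-1, 3, -36, 2, 0],
    [-1, 3, -36, 2, 0],
    [-1, 3, -36, 2, 0],
    [-1, 3, -36, 2, 0],
    [-1, 3, -36, 2, -0.04],
    [-1, 3, -36, 2, -0.04],
    [-1, 3, -36, 2, -0.04],
    [-1, 3, -36, 2, -0.04],
    [-1, 3, -36, 2, -0.04],
    [-1, 3, -25, 2, -0.03],
    [-1, 0, -12, 0, 0],
    [-1, 0, 0, 0, 0]
  ]
}}

```text
clock: 30.55
position: [0.4608, -0.3151, 0.1625]
ee_rot: [0.102, 1.672, -0.087]
ft_force: [-0.0, 0.7, -0.6]
gripper_width: 0.126
```

Run:
```python
from h import *
held("y",-7.1,(481,-311.5))
```

```text
[ 460.8 -315.1  162.5] yaw 83.18 approach [-0.102  0.016 -0.995] jawz 0.004 F [-0.   0.7 -0.6] w 10.7 t 30.55
plate 3961 [ 458.5 -313.6   99.9   33.7   -6.8] z along x [np.float64(0.149), np.float64(0.1477), np.float64(0.144)] delta to target [22.5  2.1] dang -0.2999999999999998
```

Call:
{"fn": "move_arm", "kwargs": {
  "targets": [
    [-1, 18, 3, -10, 0],
    [-1, 0, 0, -30, 0],
    [-1, 0, 0, -40, 0],
    [-1, 0, 0, -30, 0],
    [-1, 0, 0, 0, 0]
  ]
}}

```text
clock: 31.02
position: [0.4791, -0.3014, 0.0479]
ee_rot: [0.099, 1.673, -0.074]
ft_force: [-1.6, 1.7, -1.8]
gripper_width: 0.128
```

Run:
```python
from h import *
held("y",-7.1,(481,-311.5))
```

```text
[ 479.1 -301.4   47.9] yaw 83.73 approach [-0.103  0.021 -0.994] jawz 0.01 F [-1.6  1.7 -1.8] w 10.8 t 31.0167
plate 4034 [ 476.6 -300.    99.5   34.2   -6. ] z along x [np.float64(0.0344), np.float64(0.033), np.float64(0.0294)] delta to target [  4.4 -11.5] dang -1.0999999999999996
```

Call:
{"fn": "move_arm", "kwargs": {
  "targets": [
    [-1, 1, -11, -3, -0.018],
    [-1, 0, -1, -3, 0],
    [-1, 0, 0, -3, 0],
    [-1, 0, 0, -2, 0],
    [-1, 0, 0, 0, 0]
  ]
}}

```text
clock: 31.48
position: [0.485, -0.315, 0.0467]
ee_rot: [0.107, 1.662, -0.091]
ft_force: [-0.5, 0.3, -0.3]
gripper_width: 0.131
```

Run:
```python
from h import *
held("y",-7.1,(481,-311.5))
```

```text
[ 485.  -315.    46.7] yaw 82.84 approach [-0.092  0.016 -0.996] jawz 0.004 F [-0.5  0.3 -0.3] w 11.1 t 31.4833
plate 4050 [ 482.8 -313.7   99.7   34.1   -7.1] z along x [np.float64(0.0328), np.float64(0.0316), np.float64(0.0288)] delta to target [-1.8  2.2] dang 0.0
```

Call:
{"fn": "move_arm", "kwargs": {
  "targets": [
    [-1, -3, 2, -5, 0],
    [-1, -2, 0, -5, 0],
    [-1, -1, 0, -4, 0],
    [-1, -1, 0, -3, 0],
    [-1, 0, 0, 0, 0]
  ]
}}

```text
clock: 31.95
position: [0.4788, -0.3143, 0.0312]
ee_rot: [0.105, 1.657, -0.094]
ft_force: [-0.3, -0.3, 0.1]
gripper_width: 0.126
```

Run:
```python
from h import *
held("y",-7.1,(481,-311.5))
```

```text
[ 478.8 -314.3   31.2] yaw 82.81 approach [-0.088  0.013 -0.996] jawz 0.001 F [-0.3 -0.3  0.1] w 10.7 t 31.95
plate 4076 [ 479.5 -312.5  116.    53.9   -5. ] z along x [np.float64(0.017), np.float64(0.0161), np.float64(0.0136)] delta to target [1.5 1. ] dang -2.0999999999999996
```

Call:
{"fn": "move_arm", "kwargs": {
  "targets": [
    [-1, 3.5, 1.5, 1, 0],
    [-1, 0, 0, -1, 0],
    [-1, 0, 0, 0, 0]
  ]
}}

```text
clock: 32.25
position: [0.4827, -0.3127, 0.0313]
ee_rot: [0.105, 1.657, -0.094]
ft_force: [-0.4, 0.3, -1.7]
gripper_width: 0.128
```

Run:
```python
from h import *
pose()
```

```text
[ 482.7 -312.7   31.3] yaw 82.8 approach [-0.088  0.013 -0.996] jawz 0.002 F [-0.4  0.3 -1.7] w 10.9 t 32.25
```

Call:
{"fn": "move_arm", "kwargs": {
  "targets": [
    [-1, 0, 0, -3, 0],
    [-1, 0, 0, -2, 0],
    [-0.6, 0, 0, 0, 0],
    [-0.3, 0, 0, 0, 0],
    [0.2, 0, 0, 0, 0],
    [0.2, 0, 0, 0, 0],
    [0.2, 0, 0, 25, 0],
    [0.2, 0, 0, 35, 0],
    [0.2, 0, 0, 35, 0],
    [0.2, -5, 0, 25, 0],
    [0.2, 0, 0, 0, 0]
  ]
}}

```text
clock: 33.17
position: [0.4751, -0.3106, 0.1509]
ee_rot: [0.107, 1.664, -0.091]
ft_force: [1.5, -0.4, 0.8]
gripper_width: 0.599
```

Run:
```python
from h import *
pose()
s,p,d=grab("wrist","w11");W=cloud("wrist",d,s)
carrier(p,W,"y",(.481,-.3115),.006)
q=sel(p,W,"y",(.481,-.3115),.09,.002,.008);print("pad",rect(q[:,:2]))
traces(s,d,W,["pad_yellow"],.006)
s2,p2,d2=grab("top","top1")
```

```text
[ 475.1 -310.6  150.9] yaw 82.88 approach [-0.094  0.016 -0.995] jawz 0.004 F [ 1.5 -0.4  0.8] w 50.9 t 33.1667
y fin 385 zmed 0.0553 [ 480.1 -312.1   19.7   11.    -7.1]
y plate 2101 zmed 0.0133 [ 480.8 -312.1   99.4   34.    -6.9]
pad [ 481.4 -312.2  128.7   63.5   -7. ]
pad_yellow 0.74 [238.1, 148.8, 310.4, 285.1] [ 481.4 -312.6  128.6   63.4   -7.1]
```

View pics/w11.png

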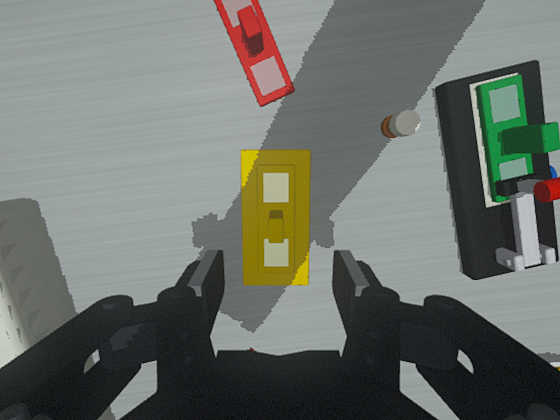

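Yellow is centred on its pad, with its fin at (276,228), within 0.7 mm and 0.2°. In the same view the clamp is still down on green, and the gripper is clear of everything. I hand in.

```bash
python3 -c "
from plant import ctrl
print(ctrl.hand_in())"
```

```text
the job is handed in; nothing more can be done
None
```

All three carriers are in their places and the job is handed in, after about 33 s on the robot clock. I swung the clamp up, parked yellow on the white pad, and put green on the stage. Then I lowered the clamp onto it, moved blue to the blue pad and finally yellow to the yellow pad.

Last checks with the wrist camera:

| Carrier | Place | Off centre | Angle off | Lying flat |
|---|---|---|---|---|
| Green | Stage, under the lowered clamp | about 1.5 mm | about 0.7° | yes |
| Blue | Blue pad | about 0.2 mm | about 0.4° | yes |
| Yellow | Yellow pad | about 0.7 mm | about 0.2° | yes |

- **Clamp:** the handle is back at its starting height, so the bar is fully down.
- **Green's figures:** these come from the check just after the clamp was lowered. I did not measure green again, but the final wrist picture still shows it seated under the bar.
- **Tool tilt:** the tool drifted up to about 6° from vertical during the moves, and yellow was released slightly pitched. It settled flat.
- **Failed checks:** no check failed or disagreed, and the gripper was clear of everything at hand-in.

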